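# Cover the valve, drop the kickstand and hold the carrier upright

### The arm

A 7-joint arm with a two-finger parallel gripper is mounted at the origin on the work surface. World frame = base frame: x ahead of the robot, y to its left, z up, the work surface at z = 0. Lengths are in mm, angles in rad, forces in N, time in s.
With the tool pointing down it reaches from about 400 to 875 mm from the base axis. Payload 4.4 kg.
Tool frame: the origin (TCP) lies on the centre line of the jaws, within the pads' length; the fingertips stand 25 mm ahead of it and the grasp point (between the pads) lies 6 mm ahead of it; x points along the fingers, y is the direction in which the jaws open and shut, and the axes are right-handed (so a half turn about x gives the same grasp; the last joint's range is limited). The gripper opens to 85 mm and grips with 20 to 120 N. Pads are 22 mm wide; open, the fingers measure 114 mm over their backs; the gripper's body (76 mm by 85 mm) begins 54 mm behind the grasp point. The pads swing forward as they close: fully open they stand 13 mm farther back than shut.
Start: joints at [-1.287, 0.628, 0.038, 1.517, -0.027, 0.996, -0.02], TCP at [222.739, 610.659, 256.313] pointing down, gripper open.
Joint ranges: [-3.06, 3.06], [-0.37, 2.12], [-1.25, 1.32], [0.18, 2.47], [-1.1, 4.24], [0.23, 1.98], [-2.94, 2.94]. Speed limits (rad/s): [2.57, 2.57, 3.14, 3.14, 3.14, 3.14, 3.14].

### API

Orientations are given as [roll, pitch, yaw] about the fixed x, y, z axes, in that order (R = Rz(yaw) Ry(pitch) Rx(roll)).
In Python, from cell import * gives the robot as it stands. The module is installed in compiled form; this text tells all that it offers.
- The arm moves only by the tool jog_arm, never from a script. Its argument "series" is a list of rows, each a list of 3 entries, a list of its own where there are three numbers: the turn, a rotation vector about the tool's x, y, z in degrees, then the shift along the tool's x, y, z in mm, then the gripper's target within -1 to 1 (shut at 1, half-way at 0, fully open at -1). In form: [[[rx, ry, rz], [dx, dy, dz], hand], ...]. A call has 1 to 8 rows; each row shifts and turns the commanded pose from where the row before left it, along the tool's axes as they then stand; what a row does not reach is not made up. A row lasts 1/8 s, in which the tool goes at most 62.5 mm and 10.7 degrees, less where a joint would pass 70% of its speed; a pose out of reach is approached as far as the arm can. A call is refused whole if a number of a shift passes 62.5 or a number of a turn 10.7, either way. A call with a gripper value outside its range is refused whole. The fingers move at their own pace and stop on an object; the grip force is fixed at half the most. Time passes only in rows, so rows that do not move let the fingers close. It gives the time, the measured TCP pose, the force and the opening at its end, in the units of the state.
- read_state(): the state, without advancing time (a new reading comes with each control period).
- get_image(name): name is "scene" or "top" or "wrist"; returns a dict with "img" (384x512x3 uint8, red, green, blue), "range_z" (384x512 float32, mm along the optical axis (not along the pixel's ray), 0 where there is no reading), "fovy" (degrees; the focal length in pixels is half the picture's height over the tangent of half this angle, whatever the lens; pixels are square), "cx", "cy" (the principal point, pixels), "cam_to_world" (4x4, takes a point from camera to world coordinates). Camera axes: x right, y up, looking along -z (the intrinsics and any distortion apply to the point x, -y, -z); pixel columns grow to the right and rows downward; lengths in mm; the calibration is good to about 2 mm. A picture is of the moment at which its call begins.
- finish_job(): hands the job in, once; it reports no verdict.
The state is a dict: "clock": time; "qpos": joint angles; "qd": joint speeds; "tau": joint torques, N m; "eef_pos": TCP position; "tool_rot": TCP orientation; "force": force on the tool from outside, world axes, zero at the start; "torque": the same for the moment, N m; "width": finger opening in mm.
Only numpy, scipy, OpenCV 4.12 (cv2) and the standard library are available. Lean on these libraries where they do the work, as an engineer would, in place of code of your own. Each camera call takes 0.05 s, during which the arm holds its last target. There are 200 camera calls.

### The job

On the tipped-over yellow valve carrier, first set the loose brass cover fully home on the valve's open steel cup and let go of it; then, with the frame still leaning, flip the red-footed kickstand over its centre and all the way down. Only after that, take the frame by its black round handle, bring it upright and finish while still holding it upright by that handle, with the cover still seated and level and the other things on the bench left where they are.

Things in the scene. Friction and masses are not known exactly. Their poses are not given: they have to be found in the camera images.
- cover_knob (a point): Loose brass cover, 0.25 kg, lying right way up on the bench: a disc 84 mm across and 8 mm thick, below it a spigot 53 mm across and 10 mm deep, above it an upright black round knob 22 mm across and 48 mm high. This point is on the cover's axis at the middle of the knob, 24 mm above the disc's top, 32 mm above the disc's underside, 42 mm above the spigot's foot. z along the knob, away from the disc.
- hub_rim (a point): Centre of the mouth of the steel cup on the cream valve fixed to the yellow frame: outside 72 mm, bore 60 mm, 50 mm deep; tilts with the frame. z out of the mouth, along the frame's posts; x from the frame's front (valve side, to the robot) to its back (where the kickstand goes down); y along the hinge, away from the kickstand. With the cover seated, cover_knob is 32 mm out along z.
- handle: Round black grip 16 mm in diameter and 58 mm long between two steel legs (75 mm over their outsides, tops 9 mm above its axis) on top of the frame's kickstand half; origin at its centre, y along it. The sleeve turns freely on its own axis. It is parallel to the hinge axis, 170 mm from it, straight up the posts, and 33 mm clear above the yellow crossbar.
- frame_hinge (a point): Point on the axis about which the whole yellow frame tips, at its foot, in the middle of the frame's width, 30 mm above the bench. Axes as hub_rim's. The blue base plate below it is fixed to the bench.
- frame (a joint): Tip of the frame about its hinge, rad: 0 upright, positive leaning to its front (towards the robot), stopped at 0.24 and at -0.03. The weight always tips it to the front, kickstand down or not: it must be held up (about 2 to 7 N at the handle).
- kickstand (a joint): Swing of the kickstand in the frame, rad: 0 stowed (pointing up and 0.20 to the front of the frame's posts), growing as it swings up, over to the back and down; stopped at 2.65, fully down. It turns freely: in the leaning frame it is balanced at about 0.44, falls back to 0 from before that and down to 2.65 by itself (in about 1 to 2 s) from beyond.
- kick_foot (a point): Centre of the red ball foot, 26 mm in diameter, at the free end of the kickstand, a steel rod 12 mm in diameter and 132 mm long from the pivot, outside the frame's end on the -y side, 95 mm from the middle of the handle along the hinge.
- kick_pivot (a point): Pivot of the kickstand on the frame, in the middle of its rod's width; it turns about y. Axes as hub_rim's.
- coupling: Bystander: loose steel ring, 60 mm across, 22 mm high; origin at its underside.
- carton: Bystander: cardboard box 80 x 100 x 60 mm; origin at its underside.
- bottle: Bystander: small white jar with a blue cap, 44 mm across, 110 mm high; origin at its underside.
- spanner: Bystander: loose steel spanner lying flat on the bench; origin at its underside.
There are look-alikes about, which are no part of the job. What is shaped like the part that bears cover_knob but green or orange is not meant.

How it is judged:
By the outcome, as a careful person would: the job done as asked, in the order asked, and still so for the second after the job is handed in, while the arm keeps its last pose, push and grip.
It also fails if it takes over 59 s, if anything falls off the work surface, if the arm or the gripper's body presses on something with over 40 N, if the wrist force passes 120 N, or if a joint passes its speed limit or range.

## Working session

There is one attempt and no reset: what is moved stays moved. The work goes in short steps, Python scripts to look and compute and a tool call to move; the robot and the scene stay as the last step left them, time stands still between calls to the robot, and variables do not carry over. Pictures are saved under pics/ and viewed, about 8 in all and at most 12, crops included, and the job is handed in when it is done.

Besides the shell and the picture viewer there is one more tool, called after ">>>" as a command line: name --argument value ..., lists and objects as JSON in quotes. jog_arm: Moves the arm, as the interface text tells. Its arguments: {"type":"object","properties":{"series":{"type":"array"}},"required":["series"]}

```bash
mkdir -p pics; cat > h.py <<'E'
from cell import *
import numpy as np, cv2
from scipy.spatial.transform import Rotation as R
def grab(n):
    d=get_image(n); np.savez('%s.npz'%n,**d); return d
def load(n): return dict(np.load('%s.npz'%n))
def pt(d,u,v,z=None):
    f=d['img'].shape[0]/2/np.tan(np.radians(float(d['fovy']))/2)
    z=float(d['range_z'][int(v),int(u)]) if z is None else z
    p=np.array([(u-d['cx'])/f*z,-(v-d['cy'])/f*z,-z,1]); return (d['cam_to_world']@p)[:3]
def save(d,name,box=None,s=1.5):
    im=d['img'][:,:,::-1]
    if box: im=im[box[1]:box[3],box[0]:box[2]]
    cv2.imwrite('pics/'+name,cv2.resize(im,None,fx=s,fy=s,interpolation=cv2.INTER_CUBIC))
E
python3 - <<'E'
from h import *
s=read_state(); print(s)
for n in('scene','top'):
    d=grab(n); print(n,d['fovy'],d['cx'],d['cy'],d['cam_to_world'].round(2).tolist(),[k for k in d])
    save(d,n+'1.png',s=1.5)
E
```

```text
{'clock': 0.0, 'qpos': array([-1.28681037,  0.62936168,  0.03844758,  1.51839134, -0.02701445,
        0.99630215, -0.01999842]), 'qd': array([-0.00073906, -0.0014529 ,  0.00046564, -0.00092979, -0.00116399,
       -0.00024658,  0.00137674]), 'tau': array([-1.10970907e-04, -5.63406944e+01,  1.22587480e+00, -1.93434620e+01,
        1.09184714e-02,  1.03616720e-02,  6.52603134e-06]), 'eef_pos': array([222.52196444, 610.09320594, 255.37160547]), 'tool_rot': array([-1.56141167,  1.56885192, -1.91120899]), 'force': array([-0.22082221,  0.54443152,  0.47673696]), 'torque': array([ 0.04113357, -0.0322949 ,  0.00442133]), 'width': 85.08716673915916}
scene 56.54822808266487 247.5543154313609 183.343372728415 [[0.75, -0.35, 0.55, 1118.4], [0.66, 0.4, -0.64, -650.22], [0.0, 0.85, 0.53, 691.08], [0.0, 0.0, 0.0, 1.0]] ['img', 'range_z', 'fovy', 'cx', 'cy', 'cam_to_world']
top 53.219203161933706 258.86176976485467 189.18622405373043 [[0.03, 0.99, -0.12, 438.42], [-1.0, 0.03, 0.01, -15.09], [0.02, 0.12, 0.99, 1302.18], [0.0, 0.0, 0.0, 1.0]] ['img', 'range_z', 'fovy', 'cx', 'cy', 'cam_to_world']
```

View pics/scene1.png

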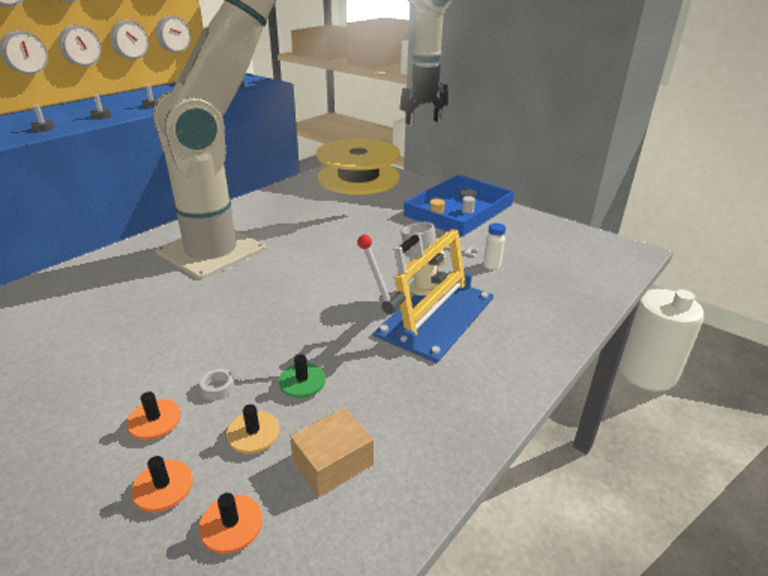

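View pics/top1.png

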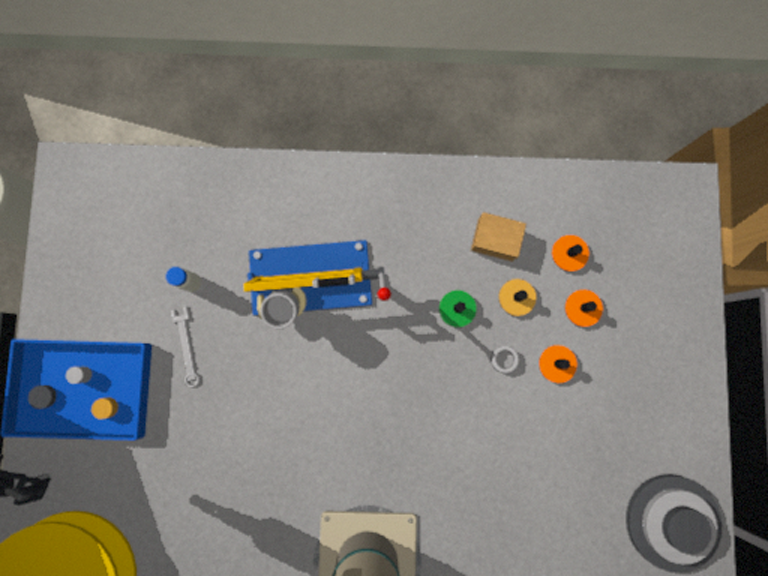

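The scene view shows candidates for the cover: brass/yellow at (253,425), green at (302,375), and orange at (153,415), (160,483) and (230,520). In the top view the brass one is at (517,297). It is the only brass-coloured one, so I'll confirm it in a crop.

```bash
python3 - <<'E'
from h import *
a=load('top');b=load('scene')
A=cv2.resize(a['img'][150:250,150:420],None,fx=2.9,fy=2.9,interpolation=3)
B=cv2.resize(b['img'][145:245,225:355],None,fx=2.9,fy=2.9,interpolation=3)
C=cv2.resize(b['img'][230:330,80:215],None,fx=2.9,fy=2.9,interpolation=3)
W=np.zeros((580,783,3),np.uint8);W[:290]=A;W[290:,:377]=B;W[290:,377:768]=C[:, :391]
cv2.imwrite('pics/crop1.png',W[:,:,::-1])
for n,u,v in[('cov top knob',347,197),('disc',338,203),('disc',352,203),('green',306,205),('foot',256,196),('handle',222,189),('cuprim',184,192),('bar',170,190)]:
    print(n,pt(a,u,v).round(0))
for n,u,v in[('foot',243,161),('handle',273,162),('cov',167,277)]: print(n,pt(b,u,v).round(0))
E
```

```text
cov top knob [ 576. -317.   67.]
disc [ 560. -298.   20.]
disc [ 561. -345.   21.]
green [ 546. -184.   64.]
foot [551. -20. 245.]
handle [573.  78. 202.]
cuprim [566. 196. 154.]
bar [571. 238. 156.]
foot [560. -25. 236.]
handle [586.  76. 201.]
cov [ 589. -326.   61.]
```

View pics/crop1.png

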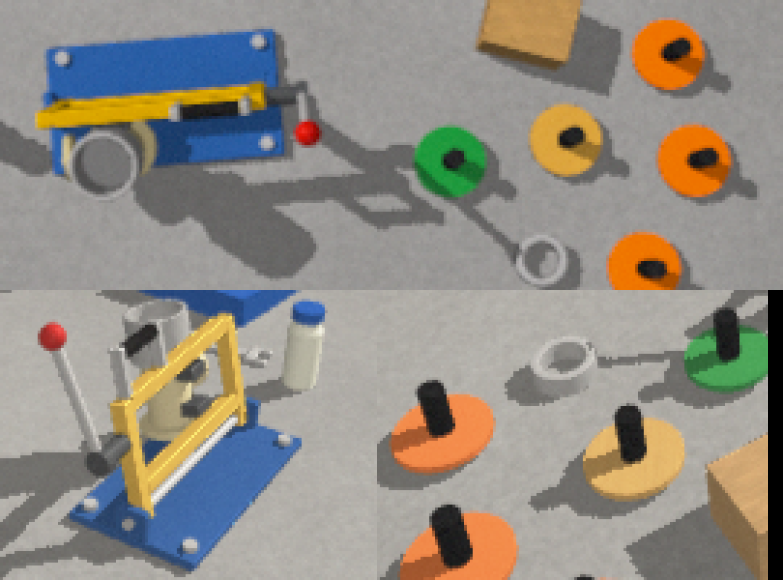

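The brass disc with the black knob at crop (566,140) is the cover; its neighbours are clearly green or orange. The crop also shows the cup at (103,163), the handle at (210,110) and the red foot at (307,131). Next I'll do the geometry.

```bash
cat >> h.py <<'E'
def cloud(d):
    h,w=d['range_z'].shape; f=h/2/np.tan(np.radians(float(d['fovy']))/2)
    v,u=np.mgrid[:h,:w]; z=d['range_z']
    P=np.stack([(u-d['cx'])/f*z,-(v-d['cy'])/f*z,-z,np.ones_like(z)],-1)@d['cam_to_world'].T
    P=P[...,:3].copy(); P[z==0]=np.nan; return P
def box(P,lo,hi): return np.all((P>lo)&(P<hi),-1)
E
python3 - <<'E'
from h import *
for n in('top','scene'):
    d=load(n);P=cloud(d);I=d['img'].astype(int);r,g,b=I[...,0],I[...,1],I[...,2]
    hsv=cv2.cvtColor(d['img'],cv2.COLOR_RGB2HSV).astype(int);H,S,V=[hsv[...,i] for i in range(3)]
    print(n)
    tb=box(P,[300,-500,-20],[450,500,8]);print('bench z',np.nanmedian(P[tb][:,2]))
    m=box(P,[500,-380,8],[640,-250,30])&(S>80)
    p=P[m];print('disc',m.sum(),p.mean(0).round(1),np.c_[p.min(0),p.max(0)].round(0).tolist(), np.median(H[m]))
    (c,rad)=cv2.minEnclosingCircle(p[:,:2].astype(np.float32));print(' circ',c,rad)
    k=box(P,[500,-380,50],[640,-250,90])&(V<70);print('knob',k.sum(),P[k].mean(0).round(1),P[k].max(0).round(0))
    m=box(P,[450,-60,180],[640,20,280])&((H<8)|(H>172))&(S>150)
    p=P[m];print('foot',m.sum(),p.mean(0).round(1),p.max(0).round(0),p.min(0).round(0))
    m=box(P,[500,30,180],[660,130,230])&(V<70);p=P[m];print('handle',m.sum(),p.mean(0).round(1))
    if len(p)>5: w=np.linalg.svd(p-p.mean(0))[2][0];print(' dir',w.round(3))
    m=box(P,[500,0,60],[700,280,200])&(H>18)&(H<32)&(S>150);p=P[m];print('yellow',m.sum(),np.c_[p.min(0),p.max(0)].round(0).tolist())
    t=p[(p[:,2]>145)];w=np.linalg.svd(t-t.mean(0))[2];print(' bar',t.mean(0).round(1),w[0].round(3),w[2].round(3),w[1].round(3))
    m=box(P,[480,140,110],[620,250,200])&(S<60);p=P[m];print('cup',m.sum(),np.c_[p.min(0),p.max(0)].round(0).tolist());
    np.savetxt(n+'_cup.txt',p,fmt='%.0f')
    m=box(P,[500,-60,-5],[760,300,20])&(H>100)&(H<125)&(S>120);p=P[m];rr=cv2.minAreaRect(p[:,:2].astype(np.float32));print('base',m.sum(),np.median(p[:,2]),rr)
E
```

```text
top
bench z 0.0008990728183562169
disc 428 [ 577.4 -318.7   18.2] [[537.0, 619.0], [-361.0, -278.0], [10.0, 29.0]] 19.0
 circ (577.7650756835938, -319.5989074707031) 41.96486282348633
knob 37 [ 577.1 -317.8   63.9] [ 586. -309.   72.]
foot 51 [553.  -18.9 242.1] [563.  -9. 247.] [543. -29. 236.]
handle 96 [576.6  79.4 201.5]
 dir [-0.125  0.992 -0.009]
yellow 527 [[562.0, 625.0], [27.0, 263.0], [60.0, 198.0]]
 bar [579.3 163.7 155.3] [-0.136  0.991 -0.008] [0.901 0.127 0.414] [-0.411 -0.049  0.91 ]
cup 544 [[485.0, 572.0], [143.0, 223.0], [110.0, 179.0]]
base 2002 11.936761093975747 ((610.1483154296875, 147.78079223632812), (148.20068359375, 267.7476501464844), 6.613654136657715)
scene
bench z -0.13169991405868586
disc 659 [ 586.4 -326.1   17.8] [[538.0, 622.0], [-364.0, -281.0], [10.0, 29.0]] 19.0
 circ (580.09228515625, -322.3864440917969) 42.6968879699707
knob 83 [ 583.5 -323.9   62.4] [ 591. -312.   69.]
foot 59 [559.9 -24.9 237.3] [568. -13. 246.] [550. -33. 228.]
handle 60 [583.1  79.6 199.8]
 dir [ 0.154 -0.988 -0.029]
yellow 727 [[565.0, 628.0], [24.0, 262.0], [60.0, 158.0]]
 bar [588.6 133.  152.3] [ 0.12  -0.993 -0.006] [-0.406 -0.043 -0.913] [ 0.906  0.112 -0.408]
cup 311 [[487.0, 583.0], [151.0, 224.0], [111.0, 178.0]]
base 1478 11.747358181261006 ((613.7120971679688, 146.56605529785156), (148.18218994140625, 269.2577819824219), 6.699502944946289)
```

```bash
cat >> h.py <<'E'
psi,th=0.117,0.24
X0=np.array([np.cos(psi),np.sin(psi),0]);Y0=np.array([-np.sin(psi),np.cos(psi),0]);Z0=np.array([0,0,1.])
ZF=-np.sin(th)*X0+np.cos(th)*Z0; XF=np.cos(th)*X0+np.sin(th)*Z0
F=np.c_[XF,Y0,ZF]
E
python3 - <<'E'
from h import *
from scipy.optimize import least_squares
s=read_state();print(R.from_euler('xyz',s['tool_rot']).as_matrix().round(3).tolist())
for n in('top','scene'):
    p=np.loadtxt(n+'_cup.txt')@F
    hi=np.percentile(p[:,2],99); print(n,'hist',np.histogram(p[:,2],bins=np.arange(0,60,3)+hi-50))
    for lo,up in((-4,4),(-8,-1)):
        q=p[(p[:,2]>hi+lo)&(p[:,2]<hi+up)]
        f=least_squares(lambda c:np.hypot(q[:,0]-c[0],q[:,1]-c[1])-c[2],[*q.mean(0)[:2],33],loss='soft_l1')
        print(len(q),f.x.round(1),hi.round(1),'world',(F@[f.x[0],f.x[1],hi-1]).round(1),np.c_[q.min(0),q.max(0)].round(0).tolist())
H=np.array([579,79.5,195.]);print('handle in F',(H@F).round(1))
print('hinge est',(H-170*ZF).round(1), (H-170*ZF)@F)
E
```

```text
[[-0.001, 0.343, 0.939], [-0.002, 0.939, -0.343], [-1.0, -0.002, -0.0]]
top hist (array([22, 14,  7, 15,  9, 12,  9,  7,  8, 13, 12,  7, 11, 13, 48, 71, 27,
        3,  0]), array([-10.56795763,  -7.56795763,  -4.56795763,  -1.56795763,
         1.43204237,   4.43204237,   7.43204237,  10.43204237,
        13.43204237,  16.43204237,  19.43204237,  22.43204237,
        25.43204237,  28.43204237,  31.43204237,  34.43204237,
        37.43204237,  40.43204237,  43.43204237,  46.43204237]))
73 [562.8 126.6  32.8] 39.4 world [519.1 188.5 171.1] [[528.0, 597.0], [93.0, 161.0], [35.0, 43.0]]
130 [562.5 126.6  32.9] 39.4 world [518.8 188.5 171. ] [[527.0, 597.0], [91.0, 162.0], [32.0, 38.0]]
scene hist (array([ 7,  7,  4,  5,  5,  8,  9, 11, 10, 14, 15, 27, 27, 26, 32, 36, 32,
        0,  0]), array([-13.44146722, -10.44146722,  -7.44146722,  -4.44146722,
        -1.44146722,   1.55853278,   4.55853278,   7.55853278,
        10.55853278,  13.55853278,  16.55853278,  19.55853278,
        22.55853278,  25.55853278,  28.55853278,  31.55853278,
        34.55853278,  37.55853278,  40.55853278,  43.55853278]))
64 [565.2 123.3  33.2] 36.6 world [522.5 185.6 168.9] [[528.0, 601.0], [89.0, 162.0], [33.0, 37.0]]
82 [565.5 123.4  32.9] 36.6 world [522.7 185.7 169. ] [[528.0, 601.0], [89.0, 162.0], [29.0, 36.0]]
handle in F [613.9  11.4  50.5]
hinge est [619.1  84.2  29.9] [ 613.92601104   11.3679326  -119.48393246]
```

>>> jog_arm --series '[[[0,0,0],[0,-43,37.5],-1],[[0,0,0],[0,-43,37.5],-1],[[0,0,0],[0,-43,37.5],-1],[[0,0,0],[0,-43,37.5],-1],[[0,0,0],[0,-43,37.5],-1],[[0,0,0],[0,-43,37.5],-1],[[0,0,0],[0,-43,37.5],-1],[[0,0,0],[0,-43,37.5],-1]]'

```text
clock: 1.1
eef_pos: [387.0, 182.9, 256.3]
tool_rot: [0.955, 1.571, 0.606]
force: [1.1, 0.0, -0.2]
width: 85.1
```

>>> jog_arm --series '[[[0,0,0],[0,-43,37.5],-1],[[0,0,0],[0,-43,37.5],-1],[[0,0,0],[0,-43,37.5],-1],[[0,0,0],[0,-43,37.5],-1],[[0,0,0],[0,-43,37.5],-1],[[0,0,0],[0,-43,37.5],-1],[[0,0,0],[0,-43,37.5],-1],[[0,0,0],[0,-43,37.5],-1]]'

```text
clock: 2.1
eef_pos: [550.9, -242.9, 255.9]
tool_rot: [2.571, 1.57, 2.222]
force: [1.1, 0.1, 0.3]
width: 85.2
```

>>> jog_arm --series '[[[0,0,0],[0,-32,27],-1],[[0,0,0],[20,-32,27],-1],[[0,0,0],[40,0,0],-1],[[0,0,0],[0,0,0],-1]]'

```text
clock: 2.6
eef_pos: [576.9, -318.7, 192.6]
tool_rot: [2.968, 1.562, 2.617]
force: [0.6, 0.9, 1.1]
width: 85.4
```

```bash
cat >> h.py <<'E'
def st():
    s=read_state();M=R.from_euler('xyz',s['tool_rot']).as_matrix()
    print('t',round(s['clock'],2),'tcp',s['eef_pos'].round(1),'x',M[:,0].round(3),'y',M[:,1].round(3),'F',s['force'].round(1),'w',round(s['width'],1),'q',s['qpos'].round(2)); return s,M
E
python3 - <<'E'
from h import *
s,M=st(); d=grab('wrist'); P=cloud(d)
m=box(P,[500,-400,50],[650,-240,72]);print('top knob',m.sum(),P[m].mean(0).round(1),np.c_[P[m].min(0),P[m].max(0)].round(0).tolist())
hs=cv2.cvtColor(d['img'],cv2.COLOR_RGB2HSV)
m=box(P,[500,-400,12],[650,-240,24])&(hs[...,1]>80)&(hs[...,0]>14);c=cv2.minEnclosingCircle(P[m][:,:2].astype(np.float32));print(c)
save(d,'w1.png',s=1)
E
```

```text
t 2.6 tcp [ 576.9 -318.7  192.6] x [-0.007  0.004 -1.   ] y [0.343 0.939 0.001] F [0.6 0.9 1.1] w 85.4 q [ 0.39  0.72  0.13  1.55 -0.11  0.89  1.78]
top knob 571 [ 579.2 -319.6   64.9] [[570.0, 592.0], [-331.0, -310.0], [50.0, 69.0]]
((581.2080688476562, -320.40716552734375), 41.9082145690918)
```

View pics/w1.png

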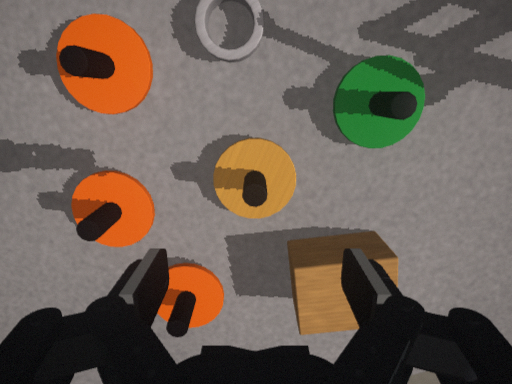

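>>> jog_arm --series '[[[0,0,0],[40,0,3.2],-1],[[0,0,0],[40,0,0],-1],[[0,0,0],[40,0,0],-1],[[0,0,0],[22,0,0],-1],[[0,0,0],[0,0,0],0],[[0,0,0],[0,0,0],1],[[0,0,0],[0,0,0],1],[[0,0,0],[0,0,0],1]]'

```text
clock: 3.65
eef_pos: [583.4, -321.3, 55.9]
tool_rot: [-0.028, 1.568, -0.378]
force: [-1.0, 0.3, 5.5]
width: 20.6
```

>>> jog_arm --series '[[[0,0,0],[0,0,0],1],[[0,0,0],[0,0,0],1],[[0,0,0],[-10,0,0],1],[[0,0,0],[-20,0,0],1],[[0,0,0],[-40,0,0],1],[[0,0,0],[-50,0,0],1]]'

```text
clock: 4.4
eef_pos: [581.6, -320.7, 175.5]
tool_rot: [3.053, 1.569, 2.703]
force: [0.9, -1.3, -2.9]
width: 20.7
```

```bash
python3 - <<'E'
from h import *
s,M=st(); d=grab('wrist'); P=cloud(d)
Q=(P-s['eef_pos'])@M
m=box(Q,[-10,-60,-60],[80,60,60])
print(np.c_[np.nanmin(Q[m],0),np.nanmax(Q[m],0)].round(0).tolist())
hs=cv2.cvtColor(d['img'],cv2.COLOR_RGB2HSV)
m&=(hs[...,1]>80)&(hs[...,0]>12)&(hs[...,0]<30);q=Q[m];print(m.sum(),np.c_[q.min(0),np.median(q,0),q.max(0)].round(1).tolist())
print(np.histogram(q[:,0],10))
save(d,'w2.png',s=1)
E
```

```text
t 4.4 tcp [ 581.6 -320.7  175.5] x [-0.002  0.001 -1.   ] y [0.343 0.939 0.   ] F [ 0.9 -1.3 -2.9] w 20.7 q [ 0.39  0.74  0.13  1.55 -0.12  0.86  1.78]
[[-10.0, 45.0], [-42.0, 42.0], [-44.0, 22.0]]
11682 [[-10.0, 37.0, 44.5], [-41.6, 0.8, 41.7], [-44.4, -14.4, 22.2]]
(array([ 224,  240,  275,  259,  264,  222,  157,  139, 9763,  139]), array([-9.99294319, -4.54439015,  0.90416288,  6.35271592, 11.80126895,
       17.24982198, 22.69837502, 28.14692805, 33.59548109, 39.04403412,
       44.49258715]))
```

View pics/w2.png

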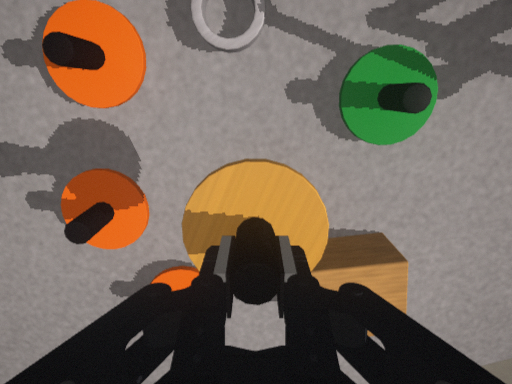

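>>> jog_arm --series '[[[0,0,0],[-25,46,-27],1],[[0,0,0],[-25,46,-27],1],[[0,0,0],[-25,46,-27],1],[[0,0,0],[-25,46,-27],1],[[0,0,0],[-25,46,-27],1],[[0,0,0],[-25,46,-27],1],[[0,0,0],[0,46,-27],1],[[0,0,0],[0,46,-27],1]]'

```text
clock: 5.45
eef_pos: [505.1, 100.2, 325.8]
tool_rot: [0.631, 1.568, 0.281]
force: [0.3, -0.6, -2.7]
width: 20.2
```

>>> jog_arm --series '[[[10,0,0],[0,0,0],1],[[10.6,0,0],[0,0,0],1],[[10.6,0,0],[0,0,0],1],[[10.6,0,0],[0,0,0],1],[[10.6,0,0],[0,0,0],1],[[10.6,0,0],[0,0,0],1],[[0,0,7],[0,0,0],1],[[0,0,6.7],[0,0,0],1]]'

```text
clock: 6.45
eef_pos: [505.4, 98.5, 325.1]
tool_rot: [1.573, 1.328, 0.124]
force: [-0.1, 0.7, -3.3]
width: 20.7
```

```bash
python3 - <<'E'
from h import *
s,M=st(); print((M.T@(np.array([501,129,276])-s['eef_pos'])).round(1)); print((R.from_matrix(M.T@np.c_[-ZF,XF,-Y0]).as_rotvec(degrees=True)).round(1))
E
```

```text
t 6.45 tcp [505.4  98.5 325.1] x [ 0.239  0.03  -0.971] y [0.963 0.117 0.241] F [-0.1  0.7 -3.3] w 20.7 q [-0.6   0.26  0.42  2.   -0.14  0.66  0.02]
[ 47.5 -12.5 -30.8]
[ 0.2 -0.1 -0.2]
```

Orientation is right. I'll take a close look at the cup from here.

```bash
python3 - <<'E'
from h import *
from scipy.optimize import least_squares
s,M=st(); d=grab('wrist'); P=cloud(d); save(d,'w3.png',s=1)
Q=(P-s['eef_pos'])@M
hs=cv2.cvtColor(d['img'],cv2.COLOR_RGB2HSV)
G=(P@F)
m=box(G,[515,80,31],[615,175,43])&(hs[...,1]<60);q=G[m]
print(m.sum(),np.c_[q.min(0),q.max(0)].round(0).tolist(),np.histogram(q[:,2],np.arange(28,46)))
top=np.percentile(q[:,2],98)
q=q[q[:,2]>top-5]
f=least_squares(lambda c:np.hypot(q[:,0]-c[0],q[:,1]-c[1])-c[2],[564,125,33],loss='soft_l1')
print(f.x,top,(F@[f.x[0],f.x[1],top]).round(1))
m=box(Q,[30,-60,-60],[60,60,60])&(hs[...,1]>80)&(hs[...,0]>12)&(hs[...,0]<30);c=cv2.minEnclosingCircle(Q[m][:,1:].astype(np.float32));print('disc tool yz',c,np.median(Q[m][:,0]))
E
```

```text
t 6.45 tcp [505.4  98.5 325.1] x [ 0.239  0.03  -0.971] y [0.963 0.117 0.241] F [-0.1  0.7 -3.3] w 20.7 q [-0.6   0.26  0.42  2.   -0.14  0.66  0.02]
1814 [[530.0, 602.0], [91.0, 162.0], [31.0, 38.0]] (array([  0,   0,   0,  27,  33,  87, 404, 783, 433,  47,   0,   0,   0,
         0,   0,   0,   0]), array([28, 29, 30, 31, 32, 33, 34, 35, 36, 37, 38, 39, 40, 41, 42, 43, 44,
       45]))
[566.05968896 126.83518907  32.56903046] 37.036369883771926 [522.5 189.1 170.5]
disc tool yz ((1.7092273235321045, -3.8183372020721436), 41.931915283203125) 37.52971793256009
```

View pics/w3.png

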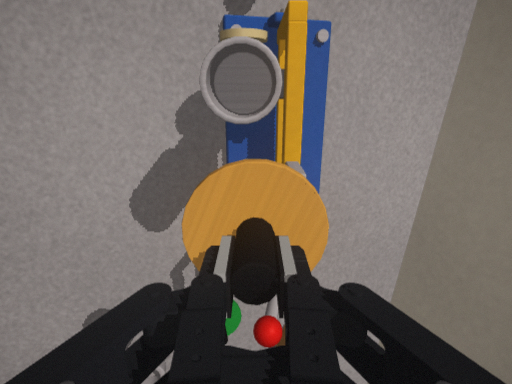

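```bash
python3 - <<'E'
from h import *
from scipy.optimize import least_squares
s,M=st(); d=load('wrist'); P=cloud(d)
Q=(P-s['eef_pos'])@M
hs=cv2.cvtColor(d['img'],cv2.COLOR_RGB2HSV)
m=box(Q,[35,-60,-60],[40,60,5])&(hs[...,1]>80)&(hs[...,0]>10)&(hs[...,0]<30)
h=cv2.convexHull(Q[m][:,1:].astype(np.float32))[:,0]; h=h[h[:,1]<3]
f=least_squares(lambda c:np.hypot(h[:,0]-c[0],h[:,1]-c[1])-42,[0,-3],loss='soft_l1');print('disc',f.x,np.abs(f.fun).max())
c=(F@[566,126.8,35.5]-s['eef_pos'])@M; print('cup in tool',c.round(1)); 
print('plane normal of disc in tool'); q=Q[m];A=np.c_[q[:,1:],np.ones(len(q))];print(np.linalg.lstsq(A,q[:,0],rcond=None)[0])
E
```

```text
t 6.5 tcp [502.   97.9 324.3] x [ 0.238  0.031 -0.971] y [0.964 0.117 0.239] F [-4.7 -1.2 -3. ] w 20.5 q [-0.6   0.26  0.42  2.01 -0.14  0.65  0.02]
disc [ 5.49468265 -3.56856765] 0.6264286232013134
cup in tool [158.5  -6.4 -87.8]
plane normal of disc in tool
[-6.77817569e-03 -9.16686194e-04  3.76389538e+01]
```

>>> jog_arm --series '[[[0,0,0],[0,-6,-42],1],[[0,0,0],[0,-6,-42],1],[[0,0,0],[30,0,0],1],[[0,0,0],[30,0,0],1],[[0,0,0],[20,0,0],1],[[0,0,0],[8,0,0],1],[[0,0,0],[0,0,0],1],[[0,0,0],[0,0,0],1]]'

```text
clock: 7.5
eef_pos: [504.9, 183.3, 236.9]
tool_rot: [1.574, 1.331, 0.124]
force: [-0.1, 0.2, -2.7]
width: 20.5
```

```bash
python3 - <<'E'
from h import *
s,M=st(); print(s['torque'].round(2))
a=grab('scene');b=grab('top')
A=cv2.resize(a['img'][130:220,240:340],None,fx=4,fy=4,interpolation=3)
B=cv2.resize(b['img'][160:250,130:230],None,fx=4,fy=4,interpolation=3)
cv2.imwrite('pics/c2.png',np.hstack([A,B])[:,:,::-1])
E
```

```text
t 7.5 tcp [504.9 183.3 236.9] x [ 0.236  0.029 -0.971] y [0.964 0.117 0.238] F [-0.1  0.2 -2.7] w 20.5 q [-0.7   0.43  0.35  2.06 -0.18  0.45 -0.12]
[-0.08  0.33 -0.03]
```

View pics/c2.png

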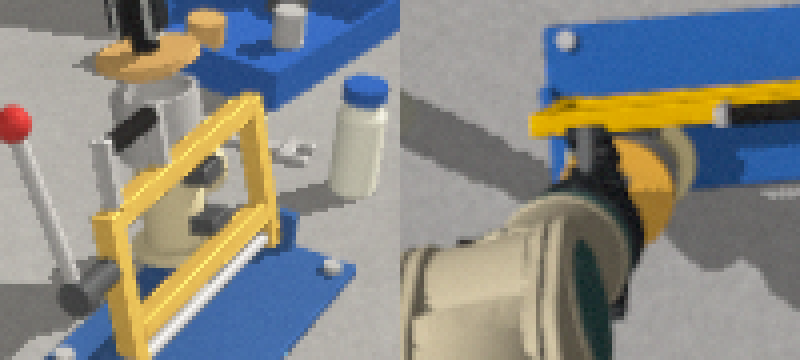

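```bash
python3 - <<'E'
from h import *
from scipy.optimize import least_squares
d=load('scene');P=cloud(d)@F
hs=cv2.cvtColor(d['img'],cv2.COLOR_RGB2HSV)
m=box(P,[505,60,40],[630,190,72])&(hs[...,1]>80)&(hs[...,0]>10)&(hs[...,0]<30);q=P[m];print(m.sum(),np.c_[q.min(0),q.max(0)].round(0).tolist())
t=np.median(q[q[:,2]>50][:,2]); 
q=q[abs(q[:,2]-t)<4]
h=cv2.convexHull(q[:,:2].astype(np.float32))[:,0];
f=least_squares(lambda c:np.hypot(h[:,0]-c[0],h[:,1]-c[1])-42,[565,124],loss='soft_l1');print('disc',f.x,t,np.abs(f.fun).round(1))
m=box(P,[515,80,20],[615,175,40])&(hs[...,1]<60);q=P[m];hi=np.percentile(q[:,2],98);print(hi,np.c_[q.min(0),q.max(0)].round(0).tolist())
s,M=st();print((s['eef_pos']@F).round(1))
E
```

```text
211 [[525.0, 606.0], [83.0, 162.0], [50.0, 71.0]]
disc [565.09655374 123.84893224] 67.60581520651614 [1.1 1.1 1.5 1.2 1.  3.4 4.2 1.2 1.1 1.9 1.7 1.6 0.1 0.9 1.5 1.1 1.8 0.6
 0.1 2.  1.1 1.1]
35.92717571916667 [[530.0, 600.0], [89.0, 159.0], [20.0, 37.0]]
t 7.6 tcp [504.8 183.4 236.8] x [ 0.236  0.03  -0.971] y [0.964 0.118 0.238] F [ 0.1  0.5 -2.9] w 20.9 q [-0.7   0.43  0.35  2.06 -0.18  0.45 -0.12]
[564.1 123.2 105.8]
```

>>> jog_arm --series '[[[0,0,0],[8,0,0],1],[[0,0,0],[6,0,0],1],[[0,0,0],[4,0,0],1],[[0,0,0],[3,0,0],1],[[0,0,0],[2,0,0],1],[[0,0,0],[0,0,0],1]]'

```text
clock: 8.35
eef_pos: [510.0, 183.8, 213.5]
tool_rot: [1.57, 1.332, 0.121]
force: [0.3, -0.3, -2.8]
width: 20.5
```

>>> jog_arm --series '[[[0,0,0],[2,0,0],1],[[0,0,0],[1,0,0],1],[[0,0,0],[0,0,0],1]]'

```text
clock: 8.72
eef_pos: [510.3, 184.0, 213.0]
tool_rot: [1.578, 1.331, 0.129]
force: [-11.7, -2.1, 22.2]
width: 20.6
```

```bash
python3 - <<'E'
from h import *
s,M=st();print((s['eef_pos']@F).round(1),(s['force']@F).round(1),s['torque'].round(2))
E
```

```text
t 8.72 tcp [510.3 184.  213. ] x [ 0.236  0.031 -0.971] y [0.964 0.117 0.238] F [-11.7  -2.1  22.2] w 20.6 q [-0.67  0.47  0.32  2.07 -0.2   0.39 -0.1 ]
[563.8 123.2  81.3] [-6.3 -0.7 24.4] [-0.44  1.59  0.  ]
```

>>> jog_arm --series '[[[0,0,0],[-1,0,0],1],[[0,0,0],[0,0,0],0],[[0,0,0],[0,0,0],-0.3],[[0,0,0],[0,0,0],-0.3],[[0,0,0],[-10,0,0],-0.3],[[0,0,0],[-40,0,0],-0.3],[[0,0,0],[-40,0,0],-0.3],[[0,0,0],[-40,0,20],0]]'

```text
clock: 9.72
eef_pos: [481.8, 161.4, 339.6]
tool_rot: [1.573, 1.331, 0.126]
force: [0.2, 0.7, 0.0]
width: 42.5
```

```bash
python3 - <<'E'
from h import *
s,M=st()
a=grab('scene');d=grab('wrist')
A=cv2.resize(a['img'][110:230,225:345],(400,400),interpolation=3)
B=cv2.resize(d['img'],(400,300),interpolation=3)
W=np.zeros((400,800,3),np.uint8);W[:,:400]=A;W[:300,400:]=B
cv2.imwrite('pics/c3.png',W[:,:,::-1])
for d in(a,d):
    P=cloud(d)@F
    hs=cv2.cvtColor(d['img'],cv2.COLOR_RGB2HSV)
    m=box(P,[505,70,37],[630,180,52])&(hs[...,1]>80)&(hs[...,0]>10)&(hs[...,0]<30);q=P[m]
    m2=np.abs(q[:,2]-np.median(q[:,2]))<3;A=np.c_[q[m2][:,:2]-[564,125],np.ones(m2.sum())];print(len(q),'disc top plane',np.linalg.lstsq(A,q[m2][:,2],rcond=None)[0].round(3),q.mean(0).round(1))
    P=P@F.T
    m=box(P,[450,-60,180],[640,20,280])&((hs[...,0]<8)|(hs[...,0]>172))&(hs[...,1]>150);p=P[m]
    if len(p):print('foot',len(p),p.mean(0).round(1),p.max(0).round(0),p.min(0).round(0))
E
```

```text
t 9.72 tcp [481.8 161.4 339.6] x [ 0.235  0.03  -0.971] y [0.964 0.12  0.237] F [0.2 0.7 0. ] w 42.5 q [-0.78  0.24  0.45  1.99 -0.08  0.7  -0.18]
194 disc top plane [-9.0000e-03  7.0000e-03  4.3539e+01] [569.8 115.8  43.1]
foot 60 [559.7 -24.8 237. ] [568. -13. 245.] [550. -33. 227.]
5097 disc top plane [ 1.0000e-03 -0.0000e+00  4.3814e+01] [565.7 129.4  43.8]
```

View pics/c3.png

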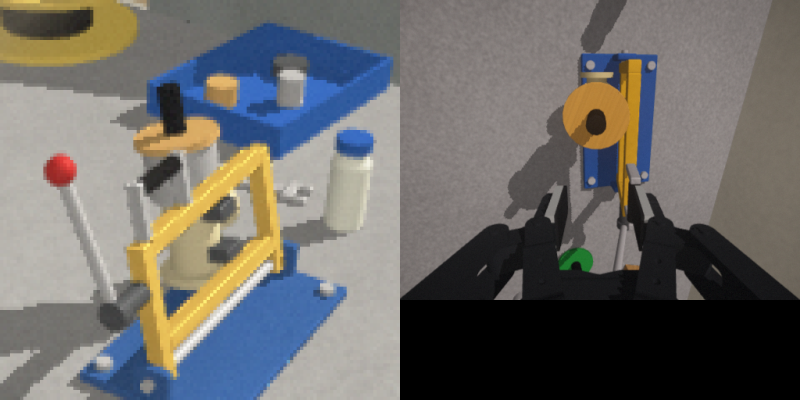

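>>> jog_arm --series '[[[0,0,0],[0,0,47],1],[[0,0,0],[0,0,47],1],[[0,0,0],[0,0,47],1],[[0,0,0],[0,0,48],1],[[0,0,0],[32,-10,0],1],[[0,0,0],[32,-8,0],1],[[0,0,0],[32,-8,0],1],[[0,0,0],[0,0,0],1]]'

```text
clock: 10.82
eef_pos: [500.8, -27.5, 236.4]
tool_rot: [1.575, 1.337, 0.125]
force: [0.1, 0.4, 0.3]
width: 0.3
```

```bash
python3 - <<'E'
from h import *
s,M=st(); p=s['eef_pos'];print('X0,Y0',p@X0,p@Y0,p[2]); d=grab('scene')
save(d,'c4.png',(200,100,340,220),4)
E
```

```text
t 10.82 tcp [500.8 -27.5 236.4] x [ 0.229  0.029 -0.973] y [0.966 0.117 0.231] F [0.1 0.4 0.3] w 0.3 q [-0.23  0.38  0.34  2.14 -0.41  0.44  0.55]
X0,Y0 494.1833946523182 -85.73426154894948 236.36718958088196
```

View pics/c4.png

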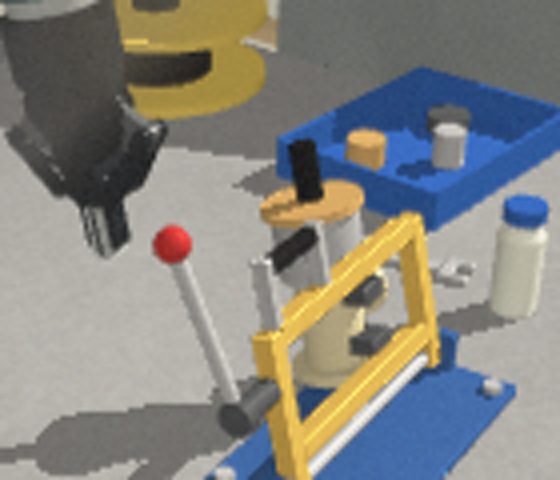

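>>> jog_arm --series '[[[0,0,0],[3.5,14.5,0],1],[[0,0,0],[3.5,14.5,0],1],[[0,0,0],[3.5,14.5,0],1],[[0,0,0],[3.5,14.5,0],1],[[0,0,0],[3.5,14.5,0],1],[[0,0,0],[3.5,14.5,0],1],[[0,0,0],[3.5,14.5,0],1],[[0,0,0],[3.5,14.5,0],1]]'

```text
clock: 11.88
eef_pos: [622.1, -13.0, 238.6]
tool_rot: [1.571, 1.332, 0.121]
force: [0.1, -0.1, 0.5]
width: 0.1
```

>>> jog_arm --series '[[[0,0,0],[0,0,0],1],[[0,0,0],[0,0,0],1],[[0,0,0],[-20,-10,0],1],[[0,0,0],[-40,-10,0],1],[[0,0,0],[-40,0,0],-1],[[0,0,0],[0,0,0],-1],[[0,0,0],[0,0,0],-1],[[0,0,0],[0,0,0],-1]]'

```text
clock: 12.88
eef_pos: [577.7, -18.1, 329.9]
tool_rot: [1.572, 1.334, 0.123]
force: [-0.4, -0.4, -0.2]
width: 72.3
```

```bash
python3 - <<'E'
from h import *
s,M=st(); p=s['eef_pos'];print('X0,Y0',p@X0,p@Y0,p[2]); d=grab('scene')
save(d,'c5.png',(200,100,340,220),4)
P=cloud(d);hs=cv2.cvtColor(d['img'],cv2.COLOR_RGB2HSV)
m=box(P,[450,-80,10],[780,40,280])&((hs[...,0]<8)|(hs[...,0]>172))&(hs[...,1]>150);p=P[m];print('foot',len(p),p.mean(0))
H=np.array([579,79.5,195.]);print('handle target in tool',((H-s['eef_pos'])@M).round(1))
m=box(P,[500,30,180],[660,130,230])&(hs[...,2]<70);p=P[m];print('handle',m.sum(),p.mean(0).round(1))
E
```

```text
t 12.88 tcp [577.7 -18.1 329.9] x [ 0.233  0.029 -0.972] y [0.965 0.118 0.234] F [-0.4 -0.4 -0.2] w 72.3 q [-0.33  0.37  0.45  1.84 -0.3   0.75  0.4 ]
X0,Y0 571.5882952608752 -85.44686149750689 329.85896055311105
foot 56 [719.56597115  -6.49378121  40.585549  ]
handle target in tool [134.2 -18.8 -96.7]
handle 61 [583.   79.4 199.7]
```

View pics/c5.png

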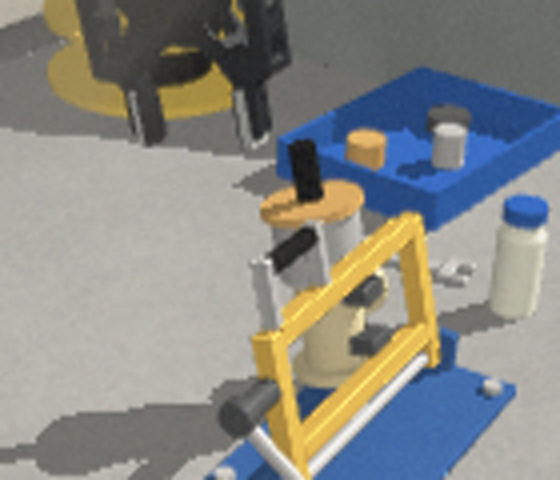

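>>> jog_arm --series '[[[0,0,0],[0,-10,-48],-1],[[0,0,0],[0,-9,-49],-1],[[0,0,0],[40,0,0],-1],[[0,0,0],[40,0,0],-1],[[0,0,0],[28,0,0],-1],[[0,0,0],[0,0,0],-1]]'

```text
clock: 13.68
eef_pos: [572.2, 78.5, 219.0]
tool_rot: [1.568, 1.338, 0.119]
force: [-0.2, -0.1, 0.2]
width: 85.6
```

```bash
python3 - <<'E'
from h import *
s,M=st(); d=grab('wrist');P=cloud(d);Q=(P-s['eef_pos'])@M
H=np.array([578,79.5,195.]);print('handle target in tool',((H-s['eef_pos'])@M).round(1))
hs=cv2.cvtColor(d['img'],cv2.COLOR_RGB2HSV)
m=box(Q,[-5,-28,-45],[70,28,35]);q=Q[m];print(np.c_[q.min(0),q.max(0)].round(0).tolist())
save(d,'w6.png',s=1)
E
```

```text
t 13.68 tcp [572.2  78.5 219. ] x [ 0.23   0.027 -0.973] y [0.966 0.118 0.231] F [-0.2 -0.1  0.2] w 85.6 q [-0.44  0.51  0.36  1.98 -0.37  0.47  0.29]
handle target in tool [24.7  0.1 -0.3]
[[14.0, 68.0], [-5.0, 13.0], [-45.0, 35.0]]
```

View pics/w6.png

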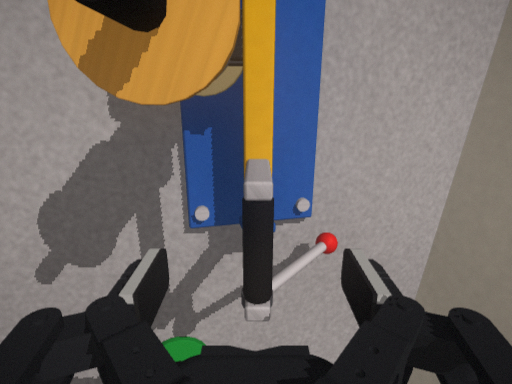

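>>> jog_arm --series '[[[0,0,0],[10,0,0],-1],[[0,0,0],[9,0,0],-1],[[0,0,0],[0,0,0],0],[[0,0,0],[0,0,0],1],[[0,0,0],[0,0,0],1],[[0,0,0],[0,0,0],1],[[0,0,0],[0,0,0],1],[[0,0,0],[0,0,0],1]]'

```text
clock: 14.72
eef_pos: [577.4, 79.3, 203.5]
tool_rot: [1.573, 1.333, 0.123]
force: [-3.3, 0.0, 5.9]
width: 13.9
```

```bash
python3 - <<'E'
from h import *
s,M=st(); g=s['eef_pos']+6*M[:,0]; print('grasp',g.round(1),'F',(g@F).round(1))
E
```

```text
t 14.72 tcp [577.4  79.3 203.5] x [ 0.234  0.029 -0.972] y [0.965 0.117 0.236] F [-3.3  0.   5.9] w 13.9 q [-0.42  0.53  0.34  1.99 -0.39  0.43  0.31]
grasp [578.8  79.4 197.7] F [614.4  11.3  53.2]
```

>>> jog_arm --series '[[[0,0,-1.5],[0,4.7,0],1],[[0,0,-1.5],[0,4.7,0],1],[[0,0,-1.5],[0,4.7,0],1],[[0,0,-1.5],[0,4.7,0],1],[[0,0,-1.5],[0,4.7,0],1],[[0,0,-1.5],[0,4.7,0],1],[[0,0,-1.5],[0,4.7,0],1],[[0,0,0],[0,0,0],1]]'

```text
clock: 15.72
eef_pos: [610.0, 83.2, 208.4]
tool_rot: [1.57, 1.516, 0.121]
force: [-3.6, -1.1, 4.5]
width: 14.1
```

```bash
cat > chk.py <<'E'
from h import *
s,M=st(); g=s['eef_pos']+6*M[:,0]; print('grasp X0,Y0,z',(g@X0).round(1),(g@Y0).round(1),g[2].round(1),'tilt by pos',np.arcsin((624-g@X0)/172).round(3),'tool tilt',np.arcsin(M[:,0]@X0).round(3))
for n in('top','scene','wrist'):
    d=grab(n);P=cloud(d)@np.c_[X0,Y0,Z0];hs=cv2.cvtColor(d['img'],cv2.COLOR_RGB2HSV)
    m=box(P,[500,70,160],[660,180,215])&(hs[...,1]>80)&(hs[...,0]>10)&(hs[...,0]<30);q=P[m]
    if len(q)<30: continue
    t=q[:,0]<617;q=q[t]; A=np.c_[q[:,:2]-[580,125],np.ones(len(q))]
    k=np.ones(len(q),bool)
    for _ in range(5):
        c=np.linalg.lstsq(A[k],q[k,2],rcond=None)[0];k=np.abs(A@c-q[:,2])<3
    print(n,k.sum(),'disc slope dz/dX,dz/dY,z',c.round(3),q[k].min(0).round(0),q[k].max(0).round(0))
E
python3 chk.py
```

```text
t 15.72 tcp [610.   83.2 208.4] x [ 0.054  0.007 -0.999] y [0.991 0.121 0.054] F [-3.6 -1.1  4.5] w 14.1 q [-0.43  0.64  0.4   1.73 -0.33  0.79  0.24]
grasp X0,Y0,z 615.9 11.4 202.4 tilt by pos 0.047 tool tilt 0.055
top 30 disc slope dz/dX,dz/dY,z [ -0.46   -0.9   220.772] [563. 147. 163.] [615. 170. 195.]
scene 27 disc slope dz/dX,dz/dY,z [9.90000e-02 6.00000e-03 1.90436e+02] [566.  83. 188.] [591. 163. 193.]
wrist 16224 disc slope dz/dX,dz/dY,z [5.90000e-02 0.00000e+00 1.91137e+02] [525.  85. 186.] [609. 125. 195.]
```

>>> jog_arm --series '[[[0,0,-1],[0,3.2,0],1],[[0,0,-1],[0,3.2,0],1],[[0,0,-1.2],[0,3.6,0],1],[[0,0,0],[0,0,0],1],[[0,0,0],[0,0,0],1],[[0,0,0],[0,0,0],1]]'

```text
clock: 16.62
eef_pos: [619.8, 84.4, 208.7]
tool_rot: [-1.51, 1.57, -2.96]
force: [-3.5, -1.1, -0.8]
width: 13.8
```

```bash
python3 chk.py; python3 - <<'E'
from h import *
a=load('scene');b=load('wrist')
A=cv2.resize(a['img'][110:230,225:345],(400,400),interpolation=3)
B=cv2.resize(b['img'],(400,300),interpolation=3)
W=np.zeros((400,800,3),np.uint8);W[:,:400]=A;W[:300,400:]=B
cv2.imwrite('pics/c6.png',W[:,:,::-1])
E
```

```text
t 16.62 tcp [619.8  84.4 208.7] x [-0.001 -0.    -1.   ] y [ 0.993  0.121 -0.001] F [-3.5 -1.1 -0.8] w 13.8 q [-0.42  0.68  0.4   1.65 -0.32  0.88  0.23]
grasp X0,Y0,z 625.4 11.4 202.7 tilt by pos -0.008 tool tilt -0.001
scene 33 disc slope dz/dX,dz/dY,z [2.80000e-02 1.00000e-02 1.92326e+02] [578.  85. 191.] [609. 161. 194.]
wrist 16242 disc slope dz/dX,dz/dY,z [0.000e+00 1.000e-03 1.936e+02] [535.  85. 191.] [617. 125. 197.]
```

View pics/c6.png

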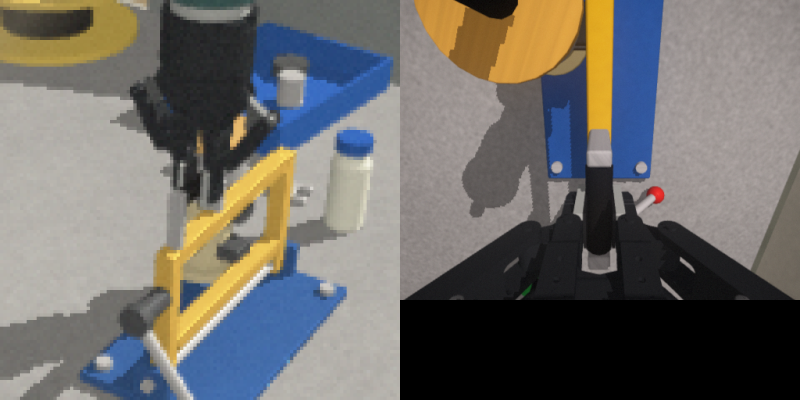

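```bash
python3 -c "
from h import *
st(); print(finish_job())"
```

```text
t 16.77 tcp [619.8  84.4 208.8] x [-0.001 -0.    -1.   ] y [ 0.993  0.121 -0.001] F [-3.8 -1.1 -0.8] w 13.8 q [-0.42  0.68  0.4   1.65 -0.32  0.88  0.23]
the job is handed in; nothing more can be done
None
```

The job is done in the order asked and handed in at 16.8 s. I seated the brass cover and let go of it, flipped the kickstand all the way down while the frame leaned, then brought the frame upright by its handle. The gripper is still holding it there.

**Last checks**
- **Cover:** the wrist camera showed it seated and level. Its slope was 0.000 rad along x and 0.001 along y, with the disc top at about 193.6 mm, where about 193 mm was expected.
- **Frame:** the tool axis tilt was -0.001 rad. The tilt worked out from the handle position was -0.008 rad, which is within the calibration error.
- **Grip and force:** the gripper read 13.8 mm on the 16 mm handle, slightly under its true size, as it also did on the cover's knob. The wrist force was about 4 N.
- **Kickstand:** after the flip its foot measured about 40 mm above the bench, close to the predicted height. The last pictures still show it down at the back.

**Disagreed or not checked**
- The scene camera gave a cover slope of 0.028 rad, but only from 33 partly hidden points, so I went by the wrist camera.
- The top camera could not see the cover at the end because the arm was in the way.
- I did not re-measure the bystander objects. No move was planned to touch them, and the bottle was still standing in the last scene picture.

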